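# Seat a specimen puck in the V-nest of a microscope bench

### The job

Take the larger of the two black specimen pucks and set it down flat on the nest's aluminium base plate, at the open mouth of the two converging guides, and let go of it. Then push it along the plate under the clear shield, without knocking that, until it is fully home, and press it there for about a second with 13 to 15 N so that it bears evenly on both guides, never loading either guide with more than 11 N. Back off so that it stays home, and leave everything else on the bench where it is.

Things in the scene. Friction and masses are not known exactly. Their poses are not given: they have to be found in the camera images.
- puck: The larger specimen puck: a plain black plastic disc with a glass window in its top, 50 mm in diameter, 22 mm high, about 150 g, standing flat and loose on the bench (either the nearer or the farther of the two pucks). Origin at the centre of its underside, z up; its yaw has no meaning.
- small_puck: The smaller puck, not wanted: same look, 34 mm in diameter, 22 mm high, loose. Origin at the centre of its underside.
- nest: The nest, screwed to the bench: aluminium base plate 6 mm thick (its smooth top 6 mm above the bench), x = -155 to +60 mm, y = -95 to +95 mm in its own frame, carrying two upright steel guides and a clear shield. Origin on the underside, right below the centre of the seat. Horizontal x axis: the push direction, from the wide mouth (robot's side) to the narrow end; y to its left, z up.
- guide_left: Left (+y) guide: rigid steel bar 12 mm thick, 14 mm high above the plate, inner face at 30 degrees to the nest's x axis. The inner faces form a 60 degree V, 149 mm wide at the mouth (x = -80 mm), 21 mm at the narrow end (x = +32 mm); both touch the 50 mm puck when its centre is at the seat. Friction there about 0.4. Origin: the seat point on the plate, not on the bar.
- guide_right: Right (-y) guide, mirror image of the left one. Rigid. The origin is the seat point on the plate, not on the bar.
- shield: Clear plastic shield, 5 mm thick, on two steel posts: underside 38 mm, top 43 mm above the bench (posts to 47 mm). In the nest's frame it covers x = -2 to +48 mm, y = -75 to +75 mm: the front half of the seated puck, which so cannot be set in from above; the rear half stays open for pushing. Origin: the seat point on the plate.
- seat (a point): The seat: the point on the plate's top, 6 mm above the bench, where the centre of the puck's underside lies when the puck is home. Axes as the nest's. A spot 110 to 125 mm before it (x = -0.11 to -0.125) is clear of guides and shield for setting the puck down.
- vial: Bystander: small glass vial, 22 mm in diameter, 51 mm high, standing near the pucks. Origin under its centre.
- mouse: Bystander: grey computer mouse, 108 x 60 x 34 mm. Origin under its centre, x along it.
- screwdriver: Bystander: screwdriver, 170 mm, lying on the bench along its x axis.
- flux_jar: Bystander: small jar, 48 mm in diameter, 45 mm high. Origin under its centre.
- tweezers: Bystander: steel tweezers, 140 mm long, 6 mm high, lying along their x axis.
- lens: Bystander: black lens barrel with an aluminium band, 48 mm in diameter, 36 mm high. Origin under its centre.
There are look-alikes about, which are no part of the job. What is shaped like the puck but red or yellow is not meant.

How it is judged:
On the way, in this order (a step that is already met when the one before it is completed fails the run):
1. the larger puck stands flat on the base plate at the mouth of the guides and has been let go (x of puck in the frame of nest between -0.155 and -0.06 m and y of puck in the frame of nest between -0.06 and 0.06 m and z of puck in the frame of nest between 0.004 and 0.008 m and angle between puck's own z axis and vertical below 0.05 rad and contact force between puck and the fingers below 0.05 N), for 0.2 s.
2. the puck is home and is pressed so that it bears on both guides at once with more than 4 N each, for 0.4 s (horizontal distance between puck and seat below 0.0025 m and contact force between puck and guide_left above 4 N and contact force between puck and guide_right above 4 N), for 0.4 s.
At the end, for the whole second after the job is handed in: The larger puck lies flat on the base plate, released and at rest, its centre within 2.5 mm of the seat (horizontal distance between puck and seat below 0.0025 m and z of puck in the frame of nest between 0.004 and 0.008 m and angle between puck's own z axis and vertical below 0.05 rad and linear speed of puck below 0.01 m/s); the robot touches nothing.
It fails at once if a guide is loaded by the puck or the robot with more than 11 N (contact force between any of guide_left, guide_right and anything else above 11 N).
It fails at once if the clear shield is bumped (more than 5 N) (contact force between shield and anything else above 5 N).
It fails at once if a bystander is moved by more than 15 mm (distance of any of small_puck, vial, mouse, screwdriver, flux_jar, tweezers, lens from where it was at the start of the episode above 0.015 m).
It also fails if it takes over 67 s, if anything falls off the work surface, if the arm or the gripper's body presses on something with over 40 N, if the wrist force passes 120 N, or if a joint passes its speed limit or range.

### The arm

A 6-joint arm with a two-finger parallel gripper is mounted at the origin on the work surface. World frame = base frame: x ahead of the robot, y to its left, z up, the work surface at z = 0. Lengths are in m, angles in rad, forces in N, time in s.
With the tool pointing down it reaches from about 0.35 to 0.975 m from the base axis. Payload 4.9 kg.
Tool frame: the origin (TCP) lies on the centre line of the jaws, within the pads' length; the fingertips stand 14 mm ahead of it and the grasp point (between the pads) lies 5 mm behind it (manip.nose_length is the distance from the TCP to the fingertips, in m); z points along the fingers, y is the line along which they close (so a half turn about z gives the same grasp; the last joint's range is limited). The gripper opens to 85 mm and grips with 20 to 120 N. Pads are 22 mm wide; open, the fingers measure 114 mm over their backs; the gripper's body (76 mm by 85 mm) begins 54 mm behind the grasp point. The pads swing forward as they close: fully open they stand 13 mm farther back than shut.
Start: joints at [1.116, 0.053, 1.613, -0, 1.476, -0.119], TCP at [0.206, 0.59, 0.245] pointing down, gripper open.
Joint ranges: [-3.01, 3.01], [-1.01, 2.22], [0.06, 2.58], [-1.02, 4.17], [0.09, 2.62], [-3.14, 3.14]. Speed limits (rad/s): [2.57, 2.57, 3.14, 3.14, 3.14, 3.14].

### API

Orientations are given as a unit quaternion [w, x, y, z].
In Python, from plant import manip, imaging gives the robot as it stands.
- The arm moves only by the tool play_rows, never from a script. Its argument "commands" is a list of rows, each a list of 6 numbers: the shift along the tool's x, y, z in mm, then the turn, a rotation vector about the tool's x, y, z in degrees. A call has 1 to 5 rows; each row shifts and turns the commanded pose from where the row before left it, along the tool's axes as they then stand; what a row does not reach is not made up. A row lasts 1/12 s, in which the tool goes at most 41.7 mm and 7.16 degrees, less where a joint would pass 70% of its speed; a pose out of reach is approached as far as the arm can. A call is refused whole if a number of a shift passes 41.7 or a number of a turn 7.16, either way. A call with a gripper value outside its range is refused whole. "hand" is the finger opening in mm, from 0 to 85.4, set as the call begins (left out, the last holds). The fingers move at their own pace and stop on an object; the grip force is fixed at half the most. Time passes only in rows, so rows that do not move let the fingers close. It gives the time, the measured TCP pose, the force, the opening and the grip force at its end, in the units of the state.
- manip.state(): the state, without advancing time (a new reading comes with each control period).
- imaging.grab_frame(name): name is "scene" or "side" or "wrist"; returns a dict with "image" (480x640x3 uint8, red, green, blue), "fx", "fy", "cx", "cy" (pixels), "k1" (the pictures are not rectified: a ray, as slopes to the right and down, at radius r is drawn at 1 + k1 r^2 times it, then the intrinsics apply), "R" (3x3) and "t" (3): a world point X has camera coordinates R X + t; the wrist camera has in their place "mount" (4x4, takes a point from camera to tool coordinates, whose origin is the TCP and whose axes are the flange's). Camera axes: x right, y down, z forward; pixel columns grow to the right and rows downward; lengths in m; the calibration is good to about 2 mm. A picture is of the moment at which its call begins: read the wrist's pose just before it. There is no depth.
- manip.job_done(): hands the job in; it is judged then, once.
The state is a dict: "time": time; "joint_pos": joint angles; "joint_vel": joint speeds; "joint_efforts": joint torques, N m; "tool_pos": TCP position; "tool_rot": TCP orientation; "contact_force": force on the tool from outside, world axes, zero at the start; "ft_torque": the same for the moment, N m; "gripper_width": opening from 0.0 (shut) to 1.0 (fully open); "grasp_force": force on a finger pad.
Only numpy, scipy, OpenCV 4.12 (cv2) and the standard library are available. Lean on these libraries where they do the work, as an engineer would, in place of code of your own. Each camera call takes 0.05 s, during which the arm holds its last target. There are 200 camera calls.

## Working session

There is one attempt and no reset: what is moved stays moved. The work goes in short steps, Python scripts to look and compute and a tool call to move; the robot and the scene stay as the last step left them, time stands still between calls to the robot, and variables do not carry over. Pictures are saved under pics/ and viewed, at most 10 in all, crops included, and the job is handed in when it is done.

Besides the shell and the picture viewer there is one more tool, called in YAML: its name, and indented under it one key for each argument. play_rows: Moves the arm, as the interface text tells. Its arguments: {"type":"object","properties":{"commands":{"type":"array","items":{"type":"array","items":{"type":"number"}}},"hand":{"type":"number"}},"required":["commands"]}

```bash
ls; mkdir -p pics
cat > h.py <<'E'
import numpy as np, cv2
from plant import manip, imaging
from scipy.spatial.transform import Rotation as Ro
def rot(q): return Ro.from_quat([q[1],q[2],q[3],q[0]]).as_matrix()
def grab(name, save=None):
    s=manip.state(); f=imaging.grab_frame(name)
    if name=="wrist":
        T=np.eye(4); T[:3,:3]=rot(s["tool_rot"]); T[:3,3]=s["tool_pos"]
        M=T@np.array(f["mount"]); f["R"]=M[:3,:3].T; f["t"]=-M[:3,:3].T@M[:3,3]
    f["R"]=np.array(f["R"]); f["t"]=np.array(f["t"])
    if save: cv2.imwrite("pics/"+save, f["image"][:,:,::-1])
    return f
def ray(f,u,v):
    p=np.array([(u-f["cx"])/f["fx"],(v-f["cy"])/f["fy"]]); q=p.copy()
    for _ in range(30): q=p/(1+f["k1"]*(q@q))
    return f["R"].T@np.array([q[0],q[1],1]), -f["R"].T@f["t"]
def at(f,u,v,z):
    d,c=ray(f,u,v); return c+d*(z-c[2])/d[2]
def proj(f,X):
    c=f["R"]@np.asarray(X)+f["t"]; q=c[:2]/c[2]; q=q*(1+f["k1"]*(q@q))
    return np.array([f["cx"]+f["fx"]*q[0],f["cy"]+f["fy"]*q[1]])
E
python3 - <<'E'
from h import *
a=grab("scene","a.png");b=grab("side","b.png");c=grab("wrist","c.png")
for f in (a,b,c): print(f["fx"],f["k1"],-f["R"].T@f["t"],f["R"][2])
print(manip.state())
E
```

```text
pics
556.0938810824011 -0.13098776458517988 [1.21180908 0.88325165 0.76343354] [-0.50099543 -0.66308079 -0.55617214]
511.57035814300144 0.0014759722269101952 [0.21845357 0.64218336 0.82493217] [ 0.32614355 -0.60473651 -0.72658388]
385.2219491924536 -0.03277498809383563 [0.13765169 0.61425504 0.37131697] [ 0.26792522 -0.09522798 -0.95872191]
{'time': 0.15, 'joint_pos': array([ 1.11598283e+00,  5.31916691e-02,  1.61398185e+00,  1.02031387e-05,
        1.47600556e+00, -1.19005562e-01]), 'joint_vel': array([ 0.00052804, -0.00195112, -0.00581076, -0.00036091,  0.00068027,
       -0.00087977]), 'joint_efforts': array([ 9.63114835e-04, -3.94248426e+01, -3.70719445e+01, -1.05639047e-04,
        4.72553453e-03, -2.63420918e-05]), 'tool_pos': array([0.20575146, 0.58966801, 0.24435187]), 'tool_rot': array([-2.29341664e-04,  1.67116590e-01,  9.85936822e-01, -7.59351963e-04]), 'contact_force': array([ 0.35155755, -0.29729277,  0.15763757]), 'ft_torque': array([ 0.02531294, -0.00178187,  0.00743615]), 'grasp_force': 0.0, 'gripper_width': 0.9999125886227601}
```

View pics/a.png

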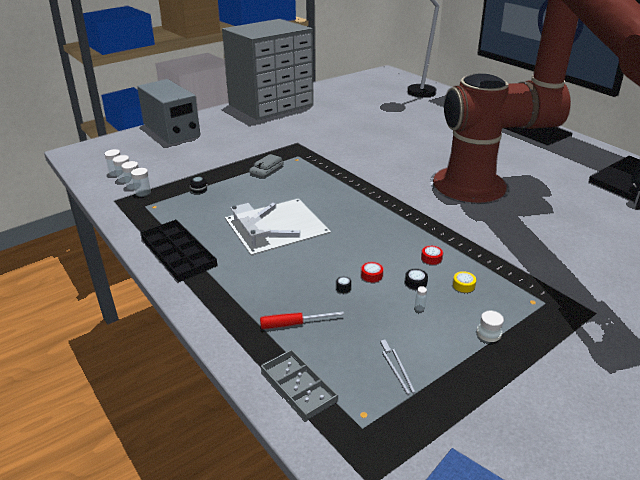

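View pics/b.png

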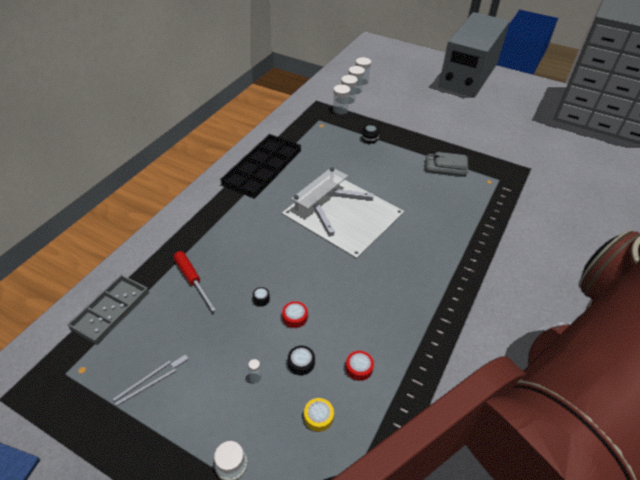

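Candidates for the wanted puck, side/scene pixels:
- Large black disc, (301,359)/(416,278): the choice.
- Small black puck, (261,296)/(343,284).
- Red look-alikes, (295,314) and (360,364).
- Yellow look-alike, (319,413).
- Black lens, (371,131).

The nest is the white plate, at side (345,210) and scene (278,222).

Run:
```python
from h import *
a=cv2.imread("pics/a.png");b=cv2.imread("pics/b.png")
r=lambda im,x,y,w,h:cv2.resize(im[y:y+h,x:x+w],(400,300),interpolation=cv2.INTER_CUBIC)
top=np.hstack([r(b,270,155,144,108),r(a,215,185,128,96)])
bot=np.hstack([r(b,235,280,132,99),r(a,325,235,132,99)])
cv2.imwrite("pics/d.png",np.vstack([top,bot]))
fa,fb=grab("scene"),grab("side")
def tri(pa,pb):
    (d1,c1),(d2,c2)=ray(fa,*pa),ray(fb,*pb)
    s=np.linalg.lstsq(np.c_[d1,-d2],c2-c1,rcond=None)[0]; p,q=c1+d1*s[0],c2+d2*s[1]; return (p+q)/2,np.linalg.norm(p-q)
for n,pa,pb in (("big",(416,275),(301,357)),("small",(343.5,281),(261,294)),("vial",(422,290),(254,364))):print(n,*tri(pa,pb), at(fa,*pa,.022),at(fb,*pb,.022))
for p in((283,211),(356,255),(403,211)):print("plate side",p,at(fb,*p,.006))
for p in((234,250),(329,231),(293,199)):print("plate scene",p,at(fa,*p,.006))
```

```text
big [0.46098713 0.2336224  0.0192027 ] 0.0019840283828679323 [0.46354935 0.23481002 0.022     ] [0.45976534 0.23611514 0.022     ]
small [0.60046548 0.15162246 0.01850282] 0.0020000558173339246 [0.60308671 0.15371023 0.022     ] [0.59830829 0.15487892 0.022     ]
vial [0.5147686  0.29991605 0.04653604] 2.8485587643720088e-05 [0.49090899 0.27993306 0.022     ] [0.52410277 0.28914288 0.022     ]
plate side (283, 211) [ 0.69502003 -0.08177761  0.006     ]
plate side (356, 255) [ 0.48767634 -0.04428467  0.006     ]
plate side (403, 211) [ 0.45346847 -0.22334744  0.006     ]
plate scene (234, 250) [ 0.72207141 -0.11528035  0.006     ]
plate scene (329, 231) [ 0.49040303 -0.0423475   0.006     ]
plate scene (293, 199) [ 0.4690888  -0.23160701  0.006     ]
```

View pics/d.png

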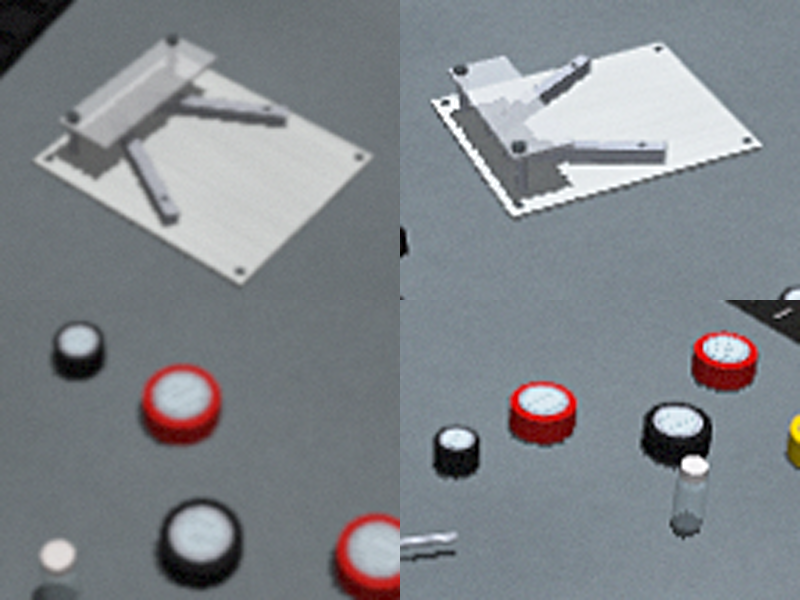

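Views: the large black puck is confirmed at side (301,358), about 1.7 times the width of the small one at (261,294). Plate corners are at side (283,212), (357,258), (404,211) and scene (225,218), (252,254), (331,232), (298,198).

Run:
```python
from h import *
from scipy.optimize import least_squares
fa,fb=grab("scene"),grab("side")
C=dict(fl=(.06,.095),fr=(.06,-.095),nl=(-.155,.095),nr=(-.155,-.095))
obs=[(fb,"fl",(282.6,211.9)),(fb,"nl",(356.8,258)),(fb,"nr",(403.9,210.8)),(fa,"fl",(251.8,254.4)),(fa,"nl",(330.8,231.7)),(fa,"nr",(298.2,198.4)),(fa,"fr",(225.2,218))]
def w(p,c): 
    x,y=C[c];s,k=np.sin(p[2]),np.cos(p[2]); return [p[0]+k*x-s*y,p[1]+s*x+k*y,.006]
for fs in ((fa,),(fb,),(fa,fb)):
    o=[q for q in obs if any(q[0] is f for f in fs)]
    r=least_squares(lambda p:np.concatenate([proj(f,w(p,c))-np.array(u) for f,c,u in o]),[.63,-.15,-.2])
    print(r.x,np.degrees(r.x[2]),np.round(r.fun,1))
for n,p,z in(("red1",(295,312),.022),("red2",(360,362),.022),("yel",(319,411),.022),("big",(301,357.3),.022),("vial",(254,364),.051)): print(n,at(fb,*p,z)[:2])
```

```text
[ 0.62394923 -0.1566205  -0.16488759] -9.447362832704085 [-0.3  0.3  0.6 -0.4  0.2  0.1 -0.5 -0.2]
[ 0.61922933 -0.15963273 -0.17716359] -10.150725747798628 [-0.8  0.4 -0.1 -0.6  0.9  0.1]
[ 0.62124049 -0.15902915 -0.16839023] -9.648049497509088 [-1.5  0.5 -0.4 -0.9  0.  -0.5  0.  -0.6  0.8 -1.   0.7 -0.5  0.  -1. ]
red1 [0.5187253  0.15828602]
red2 [0.36451157 0.19279708]
yel [0.38344386 0.30775847]
big [0.45946067 0.23663379]
vial [0.51306344 0.30189387]
```

play_rows:
  commands:
    - [-29.8,-20.9,8,0,0,0]
    - [-29.8,-20.9,8,0,0,0]
    - [-29.8,-20.9,8,0,0,0]
    - [-29.8,-20.9,8,0,0,0]
    - [-29.8,-20.9,8,0,0,0]
  hand: 85

```text
time: 0.77
tool_pos: [0.3128, 0.441, 0.205]
tool_rot: [0.0, 0.167, 0.986, 0.0]
contact_force: [0.4, 0.5, 0.4]
gripper_width: 0.992
grasp_force: 0.0
```

play_rows:
  commands:
    - [-29.8,-20.9,8,0,0,0]
    - [-29.8,-20.9,8,0,0,0]
    - [-29.8,-20.9,8,0,0,0]
    - [-29.8,-20.9,8,0,0,0]
    - [-29.8,-20.9,8,0,0,0]

```text
time: 1.18
tool_pos: [0.4192, 0.293, 0.1652]
tool_rot: [0.0, 0.167, 0.986, 0.0]
contact_force: [0.7, -0.2, 0.3]
gripper_width: 0.994
grasp_force: 0.0
```

play_rows:
  commands:
    - [-20,-20,5,0,0,0]
    - [0,0,0,0,0,-4.8]
    - [0,0,0,0,0,-4.75]
    - [0,0,0,0,0,0]

```text
time: 1.52
tool_pos: [0.431, 0.2684, 0.1602]
tool_rot: [-0.0, 0.085, 0.996, 0.0]
contact_force: [0.2, -0.0, 0.2]
gripper_width: 1.0
grasp_force: 0.0
```

Run:
```python
from h import *
s=manip.state();f=grab("wrist","e.png")
R=rot(s["tool_rot"]);print(s["time"],s["tool_pos"],R.round(3).tolist(),s["gripper_width"])
print(proj(f,[.461,.235,.022]),[R.T@(np.array([x,y,z])-s["tool_pos"])*1000 for x,y,z in[(.461,.235,.016)]])
```

```text
1.5167 [0.43103838 0.26839368 0.16023798] [[-0.986, 0.169, -0.0], [0.169, 0.986, 0.0], [0.0, -0.0, -1.0]] 0.9995308962057481
[282.07531591 279.23356706] [array([-35.17617461, -27.86501155, 144.23456571])]
```

View pics/e.png

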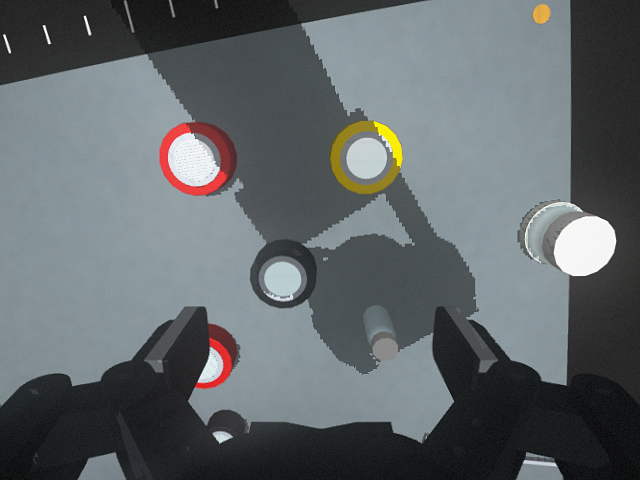

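The wrist picture shows the black puck's window at (283,278), where (282,279) was predicted, so the position holds. Red pucks (198,158) and (212,360), yellow (366,157) and the vial (380,335) are clear of the fingers' line.

play_rows:
  commands:
    - [-17.5,-14,20,0,0,0]
    - [-17.5,-14,20,0,0,0]
    - [0,0,22,0,0,0]
    - [0,0,22,0,0,0]
    - [0,0,20,0,0,0]

```text
time: 1.98
tool_pos: [0.4604, 0.2357, 0.0553]
tool_rot: [-0.0, 0.086, 0.996, 0.0]
contact_force: [-0.1, 0.6, 0.4]
gripper_width: 0.997
grasp_force: 0.0
```

play_rows:
  commands:
    - [0,0,20,0,0,0]
    - [0,0,15,0,0,0]
    - [0,0,5,0,0,0]
    - [0,0,0,0,0,0]
    - [0,0,0,0,0,0]

```text
time: 2.4
tool_pos: [0.4608, 0.236, 0.0169]
tool_rot: [0.0, 0.085, 0.996, 0.0]
contact_force: [0.3, -0.4, 0.3]
gripper_width: 0.994
grasp_force: 0.0
```

play_rows:
  commands:
    - [0,0,0,0,0,0]
    - [0,0,0,0,0,0]
    - [0,0,0,0,0,0]
    - [0,0,0,0,0,0]
    - [0,0,0,0,0,0]
  hand: 20

```text
time: 2.82
tool_pos: [0.4619, 0.2361, 0.0181]
tool_rot: [0.001, 0.085, 0.996, 0.001]
contact_force: [-0.9, -0.3, 6.1]
gripper_width: 0.557
grasp_force: 62.3
```

play_rows:
  commands:
    - [0,0,0,0,0,0]
    - [0,0,0,0,0,0]
    - [0,0,0,0,0,0]
    - [0,0,0,0,0,0]
    - [0,0,0,0,0,0]

```text
time: 3.23
tool_pos: [0.4618, 0.2361, 0.0181]
tool_rot: [0.001, 0.085, 0.996, 0.001]
contact_force: [-0.9, -1.3, 5.3]
gripper_width: 0.556
grasp_force: 62.3
```

play_rows:
  commands:
    - [0,0,-5,0,0,0]
    - [0,0,-15,0,0,0]
    - [0,0,-30,0,0,0]
    - [0,0,-30,0,0,0]
    - [0,0,0,0,0,0]

```text
time: 3.65
tool_pos: [0.4643, 0.2369, 0.1029]
tool_rot: [0.005, 0.084, 0.996, 0.002]
contact_force: [1.5, -0.1, 0.1]
gripper_width: 0.555
grasp_force: 62.2
```

Run:
```python
from h import *
s=manip.state();f=grab("wrist","f.png");g=grab("side")
R=rot(s["tool_rot"]);print(s["time"],s["tool_pos"],s["gripper_width"],s["contact_force"])
b=np.array([-9.65]);t=np.radians(-9.65)
T=np.array([.6212,-.159,0])+[-.117*np.cos(t),-.117*np.sin(t),.1]
print(T,R.T@(T-s["tool_pos"])*1000)
x,y=proj(g,s["tool_pos"]).astype(int);print(x,y)
cv2.imwrite("pics/g.png",np.hstack([cv2.resize(f["image"],(400,300)),cv2.resize(g["image"][max(y-75,0):y+75,max(x-100,0):x+100],(400,300))])[:,:,::-1])
```

```text
3.65 [0.46428061 0.23694571 0.10292401] 0.5554609533893338 [ 1.48106092 -0.076603    0.12212169]
[ 0.50585553 -0.13938739  0.1       ] [-104.29738408 -363.98034416    1.99850259]
298 330
```

View pics/g.png

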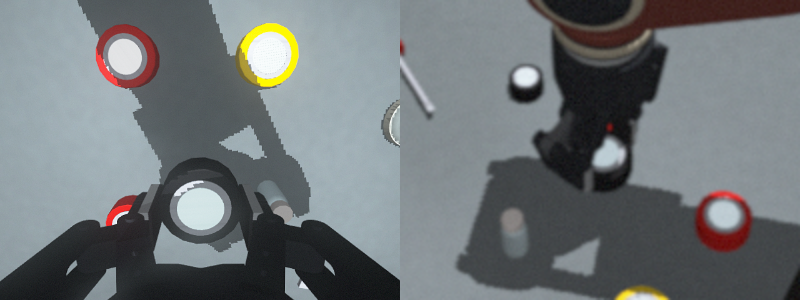

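Wrist view: the puck is held between the pads with its window at about (320,333). The side crop shows it lifted, with the vial and both red pucks undisturbed.

play_rows:
  commands:
    - [-10.4,-36.4,0,0,0,0]
    - [-10.4,-36.4,0,0,0,0]
    - [-10.4,-36.4,0,0,0,0]
    - [-10.4,-36.4,0,0,0,0]
    - [-10.4,-36.4,0,0,0,0]

```text
time: 4.17
tool_pos: [0.4793, 0.046, 0.0941]
tool_rot: [-0.002, 0.084, 0.996, -0.0]
contact_force: [0.0, 0.1, -1.5]
gripper_width: 0.556
grasp_force: 62.4
```

play_rows:
  commands:
    - [-10.4,-36.4,0,0,0,0]
    - [-10.4,-36.4,0,0,0,0]
    - [-10.4,-36.4,0,0,0,0]
    - [-10.4,-36.4,0,0,0,0]
    - [-10.4,-36.4,0,0,0,0]

```text
time: 4.58
tool_pos: [0.5, -0.142, 0.094]
tool_rot: [-0.002, 0.085, 0.996, 0.001]
contact_force: [0.6, 0.6, -2.2]
gripper_width: 0.556
grasp_force: 62.4
```

play_rows:
  commands:
    - [0,0,0,0,0,0]
    - [0,0,0,0,0,0]
    - [0,0,0,0,0,0]

```text
time: 4.83
tool_pos: [0.5004, -0.14, 0.0944]
tool_rot: [-0.002, 0.085, 0.996, 0.001]
contact_force: [-0.3, 1.0, -1.9]
gripper_width: 0.557
grasp_force: 62.6
```

Run:
```python
from h import *
s=manip.state();f=grab("wrist","w2.png")
R=rot(s["tool_rot"]);print(s["time"],s["tool_pos"],R.round(3).tolist(),s["contact_force"])
X=at(f,320,333,s["tool_pos"][2]+.004);print("puck in tool",R.T@(X-s["tool_pos"])*1000)
a=grab("scene","k.png")["image"];b=grab("side","l.png")["image"]
r=lambda im,x,y,w,h:cv2.resize(im[y:y+h,x:x+w],(400,300),interpolation=cv2.INTER_CUBIC)
cv2.imwrite("pics/m.png",np.vstack([np.hstack([cv2.resize(f["image"],(400,300)),r(a,215,165,152,114)]),np.hstack([r(b,270,155,144,108)]*2)])[:,:,::-1])
```

```text
4.8333 [ 0.50040568 -0.13999886  0.0944172 ] [[-0.986, 0.169, -0.003], [0.169, 0.986, 0.002], [0.004, 0.001, -1.0]] [-0.2578985   1.00806132 -1.9134911 ]
puck in tool [ 1.64681479  0.4208258  -3.99352774]
```

View pics/m.png

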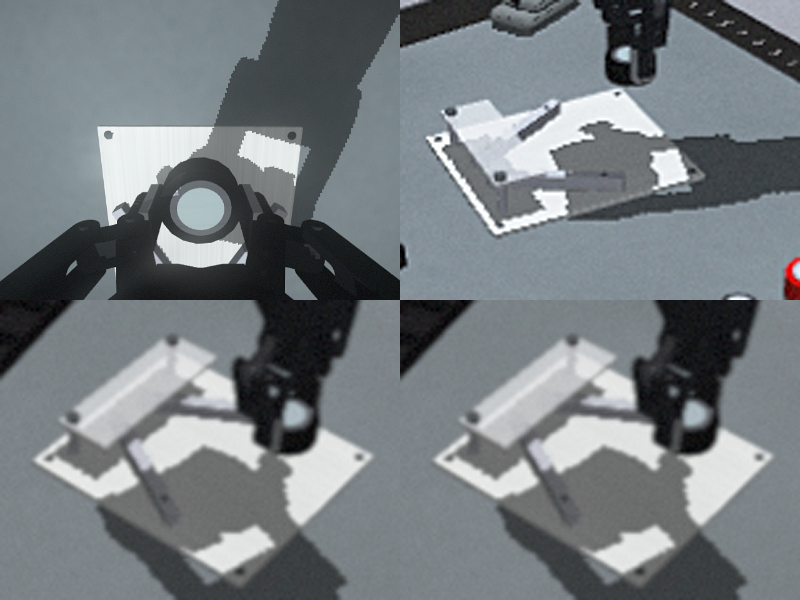

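Wrist view: the near plate corners are at about (157,202) and (485,202), with the puck at (320,333) hovering over the mouth.

Run:
```python
from h import *
s=manip.state();f=grab("wrist");R=rot(s["tool_rot"])
im=cv2.cvtColor(f["image"],cv2.COLOR_RGB2GRAY).astype(float)
# plate near edge: sub-pixel row of dark->light step in columns
def step(prof): 
    g=np.diff(cv2.GaussianBlur(prof.reshape(-1,1),(1,5),1).ravel()); i=np.argmax(abs(g)); 
    return i+.5
rows=[(c,185+step(im[185:220,c])) for c in range(175,330,12)]
left=[(130+step(im[r,130:190]),r) for r in range(215,330,10)]
right=[(455+step(im[r,455:515]),r) for r in range(215,330,10)]
for n,p in(("near",rows),("left",left),("right",right)):
    P=np.array([at(f,*q,.006)[:2] for q in p]); vx,vy,x0,y0=cv2.fitLine(P.astype(np.float32),cv2.DIST_HUBER,0,.001,.001).ravel()
    print(n,np.degrees(np.arctan2(vy,vx)),P[0],P[-1],np.array(p).round(0)[::4].tolist(), "resid",np.round(1000*((P-[x0,y0])@[-vy,vx]),1))
print(s["tool_pos"])
n=np.array([.6212,-.159,0]);t=np.radians(-9.65)
for x,y in((-.155,.095),(-.155,-.095)):print(proj(f,n+[np.cos(t)*x-np.sin(t)*y,np.sin(t)*x+np.cos(t)*y,.006]))
```

```text
near 80.317184 [ 0.45827239 -0.21590131] [ 0.46874033 -0.1339234 ] [[175.0, 206.0], [223.0, 200.0], [271.0, 200.0], [319.0, 200.0]] resid [-3.5  0.   0.  -0.  -0.  -0.  -0.  -0.  -0.  -0.  -0.   0.   0. ]
left -10.229838 [ 0.46215995 -0.22270636] [ 0.53090755 -0.24075841] [[166.0, 215.0], [160.0, 255.0], [166.0, 295.0]] resid [ 5.4  0.1  0.1 -0.  -0.1 -0.2 -0.3  0.3  0.2  0.1 -0.  -0.1]
right 6.141641 [ 0.49166837 -0.04848914] [ 0.56642103 -0.03220666] [[472.0, 215.0], [476.0, 255.0], [470.0, 295.0]] resid [  3.   -5.3   5.1   2.9   1.4  -0.2 -10.1  -4.7  -5.8  -7.5  15.9  11.2]
[ 0.50111893 -0.1391985   0.09536179]
[486.59861453 200.01744694]
[154.20491432 199.78919913]
```

play_rows:
  commands:
    - [-5,0,16,0,0,0]
    - [0,0,16,0,0,0]
    - [0,0,16,0,0,0]
    - [0,0,12,0,0,0]
    - [0,0,6,0,0,0]

```text
time: 5.45
tool_pos: [0.5055, -0.1402, 0.0283]
tool_rot: [-0.001, 0.084, 0.996, 0.001]
contact_force: [-0.5, 0.7, -1.3]
gripper_width: 0.556
grasp_force: 62.5
```

play_rows:
  commands:
    - [0,0,0,0,0,0]
    - [0,0,0,0,0,0]
    - [0,0,0,0,0,0]

```text
time: 5.7
tool_pos: [0.5075, -0.1418, 0.0313]
tool_rot: [0.001, 0.084, 0.996, -0.0]
contact_force: [-0.1, -1.3, -1.7]
gripper_width: 0.554
grasp_force: 62.6
```

play_rows:
  commands:
    - [0,0,1,0,0,0]
    - [0,0,1,0,0,0]
    - [0,0,1,0,0,0]
    - [0,0,0,0,0,0]

```text
time: 6.03
tool_pos: [0.5067, -0.1416, 0.0274]
tool_rot: [0.0, 0.084, 0.996, -0.0]
contact_force: [-0.7, 0.9, -2.1]
gripper_width: 0.556
grasp_force: 62.6
```

play_rows:
  commands:
    - [0,0,1,0,0,0]
    - [0,0,1,0,0,0]
    - [0,0,0,0,0,0]
    - [0,0,0,0,0,0]

```text
time: 6.37
tool_pos: [0.5066, -0.1415, 0.0252]
tool_rot: [-0.0, 0.084, 0.996, 0.0]
contact_force: [0.1, -0.4, -1.2]
gripper_width: 0.555
grasp_force: 62.6
```

play_rows:
  commands:
    - [0,0,0.7,0,0,0]
    - [0,0,0.7,0,0,0]
    - [0,0,0,0,0,0]
    - [0,0,0,0,0,0]

```text
time: 6.7
tool_pos: [0.5069, -0.1417, 0.0242]
tool_rot: [0.0, 0.084, 0.996, -0.0]
contact_force: [-0.6, 0.4, 1.4]
gripper_width: 0.557
grasp_force: 62.7
```

Contact: z force went from -1.5 to +1.4 at z = 0.0242, as expected. Releasing.

play_rows:
  commands:
    - [0,0,0.3,0,0,0]
    - [0,0,0,0,0,0]

```text
time: 6.87
tool_pos: [0.507, -0.1417, 0.0242]
tool_rot: [0.0, 0.084, 0.996, -0.0]
contact_force: [-1.8, -0.0, 4.5]
gripper_width: 0.558
grasp_force: 63.1
```

play_rows:
  commands:
    - [0,0,0,0,0,0]
    - [0,0,0,0,0,0]
    - [0,0,0,0,0,0]
    - [0,0,0,0,0,0]
    - [0,0,0,0,0,0]
  hand: 85

```text
time: 7.28
tool_pos: [0.5067, -0.1415, 0.0235]
tool_rot: [-0.0, 0.084, 0.996, 0.0]
contact_force: [-0.4, 0.4, -0.1]
gripper_width: 0.991
grasp_force: 0.0
```

play_rows:
  commands:
    - [0,0,-15,0,0,0]
    - [0,0,-25,0,0,0]
    - [0,0,-30,0,0,0]
    - [0,0,0,0,0,0]
    - [0,0,0,0,0,0]

```text
time: 7.7
tool_pos: [0.5084, -0.1423, 0.096]
tool_rot: [0.002, 0.084, 0.996, -0.001]
contact_force: [-0.7, 0.2, -0.7]
gripper_width: 0.996
grasp_force: 0.0
```

play_rows:
  commands:
    - [25,0,0,0,0,0]
    - [25,0,0,0,0,0]
    - [0,0,0,0,0,0]
    - [0,0,0,0,0,0]
    - [0,0,0,0,0,0]
  hand: 0

```text
time: 8.12
tool_pos: [0.4574, -0.1331, 0.093]
tool_rot: [-0.0, 0.085, 0.996, 0.0]
contact_force: [-0.7, 0.8, -0.1]
gripper_width: 0.291
grasp_force: 0.0
```

Run:
```python
from h import *
s=manip.state();f=grab("wrist","n.png");b=grab("side","o.png")["image"];a=grab("scene")["image"]
R=rot(s["tool_rot"]);print(s["time"],s["tool_pos"],R.round(3).tolist(),s["contact_force"],s["gripper_width"])
r=lambda im,x,y,w,h:cv2.resize(im[y:y+h,x:x+w],(400,300),interpolation=cv2.INTER_CUBIC)
cv2.imwrite("pics/p.png",np.hstack([cv2.resize(f["image"],(400,300)),r(b,285,155,128,96)])[:,:,::-1])
im=f["image"].astype(int)
g=im.sum(2); m=((g<170)).astype(np.uint8); n,l,st,c=cv2.connectedComponentsWithStats(m)
for i in range(1,n):
    if st[i,4]>800: print(st[i],c[i].round(1))
for nm,x in(("-.117",-.117),): 
    t=np.radians(-9.65);print(proj(f,[.6212+x*np.cos(t),-.159+x*np.sin(t),.028]))
```

```text
8.1167 [ 0.45737484 -0.1331257   0.09296793] [[-0.986, 0.169, -0.0], [0.169, 0.986, 0.0], [0.0, 0.0, -1.0]] [-0.69282602  0.83565396 -0.05359658] 0.2906140590875274
[ 281  293   86   58 2268] [328.3 317.1]
[    0   305   640   175 48429] [333.8 431. ]
[322.96566471 350.12665763]
```

View pics/p.png

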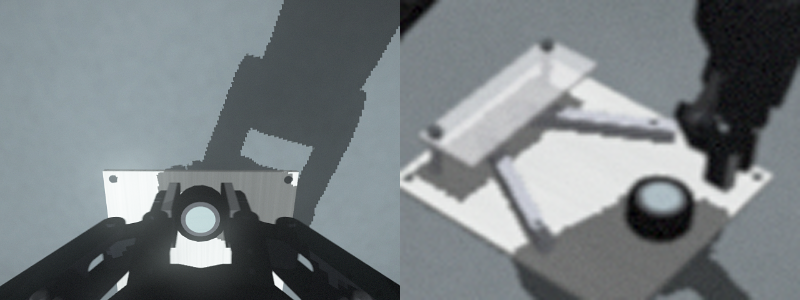

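Wrist view: the puck window is at (322,349), where (323,350) was predicted for nest (-0.117, 0), so it stands flat at the mouth. Next I go behind it with the fingers shut.

play_rows:
  commands:
    - [10,1.5,0,0,0,0]
    - [0,0,0,0,0,0]
    - [0,0,20,0,0,0]
    - [0,0,22,0,0,0]
    - [0,0,20,0,0,0]

```text
time: 8.68
tool_pos: [0.4489, -0.1304, 0.0313]
tool_rot: [0.001, 0.084, 0.996, -0.0]
contact_force: [1.0, 0.3, -0.7]
gripper_width: -0.001
grasp_force: 0.0
```

play_rows:
  commands:
    - [0,0,5,0,0,0]
    - [0,0,0,0,0,0]
    - [0,0,0,0,0,0]

```text
time: 8.93
tool_pos: [0.4484, -0.1302, 0.027]
tool_rot: [0.0, 0.084, 0.996, -0.0]
contact_force: [0.6, 0.1, -0.0]
gripper_width: 0.001
grasp_force: 0.0
```

```bash
cat >> h.py <<'E'
def nest(p,n=(.6212,-.159),t=np.radians(-9.65)):
    d=np.asarray(p)[:2]-n; return np.array([d@[np.cos(t),np.sin(t)],d@[-np.sin(t),np.cos(t)]])*1000
def rep(n=1):
    s=manip.state();R=rot(s["tool_rot"]);print(s["time"],"nest mm",nest(s["tool_pos"]).round(1),"z",s["tool_pos"][2].round(4),"F nest",(nest(s["contact_force"],(0,0))/1000).round(2),s["contact_force"][2].round(2),"yaw",np.degrees(np.arctan2(-R[0,1],R[1,1])).round(2),s["gripper_width"].round(3))
E
python3 -c "
from h import *
rep()"
```

```text
Traceback (most recent call last):
  File "h.py", line 25, in rep
    s=manip.state();R=rot(s["tool_rot"]);print(s["time"],"nest mm",nest(s["tool_pos"]).round(1),"z",s["tool_pos"][2].round(4),"F nest",(nest(s["contact_force"],(0,0))/1000).round(2),s["contact_force"][2].round(2),"yaw",np.degrees(np.arctan2(-R[0,1],R[1,1])).round(2),s["gripper_width"].round(3))
                                                                                                                                                                                                                                                                           ^^^^^^^^^^^^^^^^^^^^^^^^
AttributeError: 'float' object has no attribute 'round'
```

play_rows:
  commands:
    - [-4,0,3,0,0,0]
    - [-4,0,0,0,0,0]
    - [-4,0,0,0,0,0]
    - [-3,0,0,0,0,0]
    - [-2,0,0,0,0,0]

```text
time: 9.35
tool_pos: [0.4655, -0.1332, 0.0243]
tool_rot: [0.001, 0.084, 0.996, -0.0]
contact_force: [-0.3, -0.7, -0.3]
gripper_width: -0.004
grasp_force: 0.0
```

play_rows:
  commands:
    - [-2,0,0,0,0,0]
    - [-2,0,0,0,0,0]
    - [-2,0,0,0,0,0]
    - [-2,0,0,0,0,0]
    - [-2,0,0,0,0,0]

```text
time: 9.77
tool_pos: [0.4743, -0.1345, 0.0235]
tool_rot: [-0.0, 0.084, 0.996, 0.0]
contact_force: [-1.0, 0.7, 1.1]
gripper_width: -0.002
grasp_force: 0.4
```

play_rows:
  commands:
    - [-3,0,0,0,0,0]
    - [-3,0,0,0,0,0]
    - [-3,0,0,0,0,0]
    - [-3,0,0,0,0,0]
    - [-3,0,0,0,0,0]

```text
time: 10.18
tool_pos: [0.4895, -0.1371, 0.0235]
tool_rot: [-0.0, 0.084, 0.996, 0.0]
contact_force: [-0.5, 0.4, -0.2]
gripper_width: -0.002
grasp_force: 0.2
```

play_rows:
  commands:
    - [-3,0,0,0,0,0]
    - [-3,0,0,0,0,0]
    - [-3,0,0,0,0,0]
    - [-3,0,0,0,0,0]
    - [-3,0,0,0,0,0]

```text
time: 10.6
tool_pos: [0.5043, -0.1396, 0.0236]
tool_rot: [0.0, 0.084, 0.996, -0.0]
contact_force: [-0.9, 0.2, 0.1]
gripper_width: -0.002
grasp_force: 0.3
```

play_rows:
  commands:
    - [-3,0,0,0,0,0]
    - [-3,0,0,0,0,0]
    - [-3,0,0,0,0,0]
    - [-3,0,0,0,0,0]
    - [-3,0,0,0,0,0]

```text
time: 11.02
tool_pos: [0.519, -0.1421, 0.0236]
tool_rot: [-0.0, 0.084, 0.996, 0.0]
contact_force: [-0.5, -0.1, -0.5]
gripper_width: -0.002
grasp_force: 0.3
```

play_rows:
  commands:
    - [-3,0,0,0,0,0]
    - [-3,0,0,0,0,0]
    - [-3,0,0,0,0,0]
    - [-3,0,0,0,0,0]
    - [-3,0,0,0,0,0]

```text
time: 11.43
tool_pos: [0.5338, -0.1447, 0.0236]
tool_rot: [-0.0, 0.084, 0.996, -0.0]
contact_force: [-1.8, -0.1, 0.8]
gripper_width: -0.001
grasp_force: 0.3
```

```bash
sed -i 's/,s\["gripper_width"\].round(3)//' h.py
python3 - <<'E'
from h import *
rep();f=grab("wrist");b=grab("side")["image"];a=grab("scene")["image"]
r=lambda im,x,y,w,h:cv2.resize(im[y:y+h,x:x+w],(400,300),interpolation=cv2.INTER_CUBIC)
cv2.imwrite("pics/q.png",np.vstack([np.hstack([cv2.resize(f["image"],(400,300)),r(b,285,155,128,96)]),np.hstack([r(a,215,165,152,114),r(f["image"],220,330,200,150)])])[:,:,::-1])
E
```

```text
11.4333 nest mm [-88.5  -0.5] z 0.0236 F nest [-1.74 -0.39] 0.79 yaw -9.69
```

View pics/q.png

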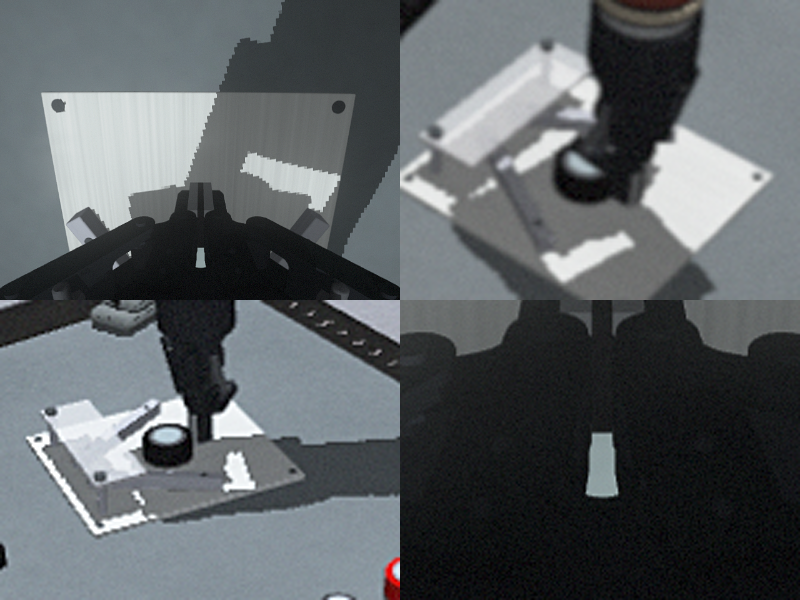

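The puck is ahead of the shut fingers, on the centre line between the guides. The wrist crop shows its window centred in the finger gap at (320,396), and the shield is clear.

play_rows:
  commands:
    - [-3,0,0,0,0,0]
    - [-3,0,0,0,0,0]
    - [-3,0,0,0,0,0]
    - [-3,0,0,0,0,0]
    - [-3,0,0,0,0,0]

```text
time: 12.0
tool_pos: [0.5486, -0.1472, 0.0236]
tool_rot: [-0.0, 0.084, 0.996, 0.0]
contact_force: [-0.8, -0.2, 0.3]
gripper_width: -0.002
grasp_force: 0.2
```

play_rows:
  commands:
    - [-3,0,0,0,0,0]
    - [-3,0,0,0,0,0]
    - [-3,0,0,0,0,0]
    - [-3,0,0,0,0,0]
    - [-2,0,0,0,0,0]

```text
time: 12.42
tool_pos: [0.5625, -0.1496, 0.0236]
tool_rot: [0.0, 0.084, 0.996, -0.0]
contact_force: [-0.6, -0.2, -0.7]
gripper_width: 0.002
grasp_force: 0.3
```

play_rows:
  commands:
    - [-2,0,0,0,0,0]
    - [-2,0,0,0,0,0]
    - [-2,0,0,0,0,0]
    - [-2,0,0,0,0,0]

```text
time: 12.75
tool_pos: [0.5702, -0.1509, 0.0237]
tool_rot: [0.0, 0.084, 0.996, -0.0]
contact_force: [-1.1, -0.1, 0.1]
gripper_width: -0.002
grasp_force: 0.4
```

play_rows:
  commands:
    - [-1,0,0,0,0,0]
    - [-1,0,0,0,0,0]
    - [-1,0,0,0,0,0]

```text
time: 13.0
tool_pos: [0.5731, -0.1514, 0.0237]
tool_rot: [-0.0, 0.084, 0.996, 0.0]
contact_force: [-0.5, 0.4, 0.4]
gripper_width: -0.004
grasp_force: 0.4
```

```bash
python3 -c "
from h import *
rep()"
```

```text
13.0 nest mm [-48.7  -0.5] z 0.0237 F nest [-0.52  0.35] 0.44 yaw -9.69
```

play_rows:
  commands:
    - [-1,0,0,0,0,0]
    - [-1,0,0,0,0,0]
    - [-1,0,0,0,0,0]
    - [-1,0,0,0,0,0]
    - [-1,0,0,0,0,0]

```text
time: 13.42
tool_pos: [0.578, -0.1522, 0.0236]
tool_rot: [0.0, 0.084, 0.996, -0.0]
contact_force: [-2.0, 0.1, 1.1]
gripper_width: -0.001
grasp_force: 0.4
```

play_rows:
  commands:
    - [-0.6,0,0,0,0,0]
    - [-0.6,0,0,0,0,0]
    - [-0.6,0,0,0,0,0]
    - [-0.6,0,0,0,0,0]
    - [-0.6,0,0,0,0,0]

```text
time: 13.83
tool_pos: [0.5808, -0.1527, 0.0236]
tool_rot: [-0.0, 0.084, 0.996, -0.0]
contact_force: [-2.0, 0.1, 1.2]
gripper_width: -0.0
grasp_force: 1.1
```

play_rows:
  commands:
    - [-0.5,0,0,0,0,0]
    - [-0.5,0,0,0,0,0]
    - [-0.5,0,0,0,0,0]
    - [-0.5,0,0,0,0,0]

```text
time: 14.17
tool_pos: [0.582, -0.1532, 0.0234]
tool_rot: [-0.001, 0.084, 0.996, -0.0]
contact_force: [-5.5, -1.3, 3.2]
gripper_width: -0.003
grasp_force: 2.8
```

Lateral force is about -2 N: the puck is riding on the left guide. I ease the tool sideways with it while advancing.

play_rows:
  commands:
    - [0,-0.5,0,0,0,0]
    - [0,-0.5,0,0,0,0]
    - [0,0,0,0,0,0]

```text
time: 14.42
tool_pos: [0.5828, -0.1541, 0.0234]
tool_rot: [0.0, 0.085, 0.996, 0.0]
contact_force: [-2.5, -0.8, -0.7]
gripper_width: -0.0
grasp_force: 0.8
```

```bash
python3 -c "
from h import *
rep()"
```

```text
14.4167 nest mm [-38.7  -1.6] z 0.0234 F nest [-2.37 -1.26] -0.74 yaw -9.7
```

play_rows:
  commands:
    - [-0.5,-0.3,0,0,0,0]
    - [-0.5,-0.3,0,0,0,0]
    - [0,0,0,0,0,0]

```text
time: 14.67
tool_pos: [0.5838, -0.1548, 0.0236]
tool_rot: [0.0, 0.084, 0.996, 0.0]
contact_force: [-1.5, -0.9, -1.3]
gripper_width: 0.001
grasp_force: 0.6
```

```bash
python3 -c "
from h import *
rep()"
```

```text
14.6667 nest mm [-37.6  -2.1] z 0.0236 F nest [-1.31 -1.13] -1.35 yaw -9.69
```

play_rows:
  commands:
    - [-0.5,-0.3,0,0,0,0]
    - [-0.5,-0.3,0,0,0,0]
    - [0,0,0,0,0,0]

```text
time: 14.92
tool_pos: [0.5848, -0.1556, 0.0237]
tool_rot: [0.0, 0.084, 0.996, 0.0]
contact_force: [-0.4, 0.1, -0.7]
gripper_width: -0.001
grasp_force: 0.5
```

```bash
python3 -c "
from h import *
rep()"
```

```text
14.9167 nest mm [-36.5  -2.7] z 0.0237 F nest [-0.43  0.05] -0.71 yaw -9.69
```

play_rows:
  commands:
    - [-0.5,0,0,0,0,0]
    - [-0.5,0,0,0,0,0]
    - [0,0,0,0,0,0]

```text
time: 15.17
tool_pos: [0.5854, -0.1558, 0.0237]
tool_rot: [-0.0, 0.084, 0.996, -0.0]
contact_force: [-3.5, -0.6, 1.4]
gripper_width: -0.0
grasp_force: 1.4
```

```bash
python3 -c "
from h import *
rep()"
```

```text
15.1667 nest mm [-35.9  -2.9] z 0.0237 F nest [-3.33 -1.13] 1.38 yaw -9.68
```

play_rows:
  commands:
    - [-0.4,0,0,0,0,0]
    - [0,0,0,0,0,0]
    - [0,0,0,0,0,0]

```text
time: 15.42
tool_pos: [0.5856, -0.1559, 0.0237]
tool_rot: [-0.0, 0.084, 0.996, -0.0]
contact_force: [-4.9, -1.0, 2.0]
gripper_width: -0.0
grasp_force: 2.2
```

```bash
python3 -c "
from h import *
rep()"
```

```text
15.4167 nest mm [-35.7  -2.9] z 0.0237 F nest [-4.65 -1.83] 1.96 yaw -9.69
```

play_rows:
  commands:
    - [-0.4,0,0,0,0,0]
    - [0,0,0,0,0,0]
    - [0,0,0,0,0,0]

```text
time: 15.67
tool_pos: [0.5859, -0.156, 0.0236]
tool_rot: [-0.0, 0.084, 0.996, -0.0]
contact_force: [-5.1, -1.3, 2.6]
gripper_width: -0.0
grasp_force: 2.5
```

```bash
python3 -c "
from h import *
rep()"
```

```text
15.6667 nest mm [-35.3  -2.9] z 0.0236 F nest [-4.81 -2.15] 2.61 yaw -9.69
```

play_rows:
  commands:
    - [0,-0.4,0,0,0,0]
    - [0,-0.4,0,0,0,0]
    - [0,0,0,0,0,0]

```text
time: 15.92
tool_pos: [0.5861, -0.1565, 0.0236]
tool_rot: [0.0, 0.084, 0.996, 0.0]
contact_force: [-4.3, 0.7, 1.2]
gripper_width: -0.001
grasp_force: 1.7
```

Run:
```python
from h import *
rep();f=grab("wrist");b=grab("side");a=grab("scene")
r=lambda im,x,y,w,h:cv2.resize(im[y:y+h,x:x+w],(400,300),interpolation=cv2.INTER_CUBIC)
cv2.imwrite("pics/r.png",np.vstack([np.hstack([cv2.resize(f["image"],(400,300)),r(b["image"],285,155,128,96)]),np.hstack([r(a["image"],215,190,100,75),r(f["image"],220,330,200,150)])])[:,:,::-1])
for n,g in(("side",b),("scene",a)):print(n,proj(g,[.6212,-.159,.028]))
```

```text
15.9167 nest mm [-35.   -3.4] z 0.0236 F nest [-4.37  0.01] 1.19 yaw -9.69
side [327.0842056  195.51383747]
scene [259.47586595 220.99151778]
```

View pics/r.png

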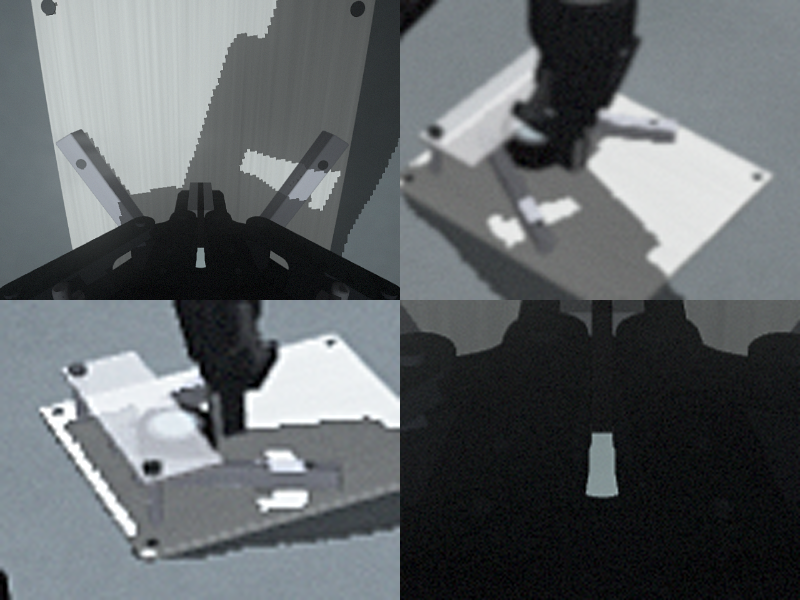

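Pictures: the puck is under the shield, with its window at scene (258,221), where (259,221) was predicted for home. Guide screws are at wrist (130,262) and (517,264).

Run:
```python
from h import *
s=manip.state();f=grab("wrist");R=rot(s["tool_rot"]);rep()
for p in((130,262.4),(517,264)):
    X=at(f,*p,.02);print(nest(X).round(1),(R.T@(X-s["tool_pos"])*1000).round(1))
im=cv2.cvtColor(f["image"],cv2.COLOR_RGB2GRAY)
# plate hole/near corner screws
for p in((78,13),(571,14)):
    X=at(f,*p,.006);print("hole",nest(X).round(1),(R.T@(X-s["tool_pos"])*1000).round(1))
```

```text
16.1167 nest mm [-35.   -3.4] z 0.0236 F nest [-3.41 -1.33] 1.46 yaw -9.69
[-60.8 -71.9] [ 25.8 -68.5   3.6]
[-60.1  68.6] [25.1 72.   3.6]
hole [-145.7  -85.3] [110.7 -82.   17.6]
hole [-145.4   82.8] [110.5  86.1  17.6]
```

play_rows:
  commands:
    - [-0.5,0,0,0,0,0]
    - [0,0,0,0,0,0]
    - [0,0,0,0,0,0]

```text
time: 16.37
tool_pos: [0.5862, -0.1565, 0.0236]
tool_rot: [-0.001, 0.084, 0.996, 0.0]
contact_force: [-5.3, 0.0, 4.0]
gripper_width: -0.002
grasp_force: 2.6
```

```bash
python3 -c "
from h import *
rep()"
```

```text
16.3667 nest mm [-34.9  -3.4] z 0.0236 F nest [-5.24 -0.86] 3.99 yaw -9.69
```

play_rows:
  commands:
    - [-0.5,0,0,0,0,0]
    - [0,0,0,0,0,0]
    - [0,0,0,0,0,0]

```text
time: 16.62
tool_pos: [0.5863, -0.1565, 0.0235]
tool_rot: [-0.001, 0.084, 0.996, 0.0]
contact_force: [-7.0, 1.0, 4.6]
gripper_width: 0.001
grasp_force: 3.4
```

```bash
python3 -c "
from h import *
rep()"
```

```text
16.6167 nest mm [-34.9  -3.4] z 0.0235 F nest [-7.04 -0.21] 4.62 yaw -9.68
```

Rigid now: x stays at -34.9 while the force rises, and the lateral force is near zero, so the puck is home. Raising to about 13.5 N.

play_rows:
  commands:
    - [-0.4,0,-0.2,0,0,0]
    - [-0.4,0,-0.2,0,0,0]
    - [0,0,0,0,0,0]

```text
time: 16.87
tool_pos: [0.5863, -0.1565, 0.0235]
tool_rot: [-0.002, 0.084, 0.996, 0.0]
contact_force: [-8.3, 1.0, 6.2]
gripper_width: -0.005
grasp_force: 4.2
```

```bash
python3 -c "
from h import *
rep()"
```

```text
16.8667 nest mm [-34.8  -3.4] z 0.0235 F nest [-8.37 -0.42] 6.19 yaw -9.68
```

play_rows:
  commands:
    - [0,0,-0.7,0,0,0]
    - [0,0,-0.7,0,0,0]
    - [0,0,0,0,0,0]

```text
time: 17.12
tool_pos: [0.5864, -0.1565, 0.0242]
tool_rot: [-0.002, 0.084, 0.996, 0.0]
contact_force: [-4.6, 0.9, -0.9]
gripper_width: -0.003
grasp_force: 2.5
```

```bash
python3 -c "
from h import *
rep()"
```

```text
17.1167 nest mm [-34.7  -3.4] z 0.0242 F nest [-4.65  0.1 ] -0.94 yaw -9.68
```

play_rows:
  commands:
    - [-0.5,0,-0.15,0,0,0]
    - [-0.5,0,-0.15,0,0,0]
    - [0,0,0,0,0,0]

```text
time: 17.37
tool_pos: [0.5865, -0.1565, 0.024]
tool_rot: [-0.003, 0.084, 0.996, 0.0]
contact_force: [-7.2, 1.2, 0.7]
gripper_width: 0.004
grasp_force: 3.8
```

```bash
python3 -c "
from h import *
rep()"
```

```text
17.3667 nest mm [-34.7  -3.4] z 0.024 F nest [-7.27  0.02] 0.71 yaw -9.68
```

play_rows:
  commands:
    - [-0.5,0,-0.25,0,0,0]
    - [-0.3,0,-0.2,0,0,0]
    - [0,0,0,0,0,0]

```text
time: 17.62
tool_pos: [0.5865, -0.1565, 0.0241]
tool_rot: [-0.004, 0.084, 0.996, 0.001]
contact_force: [-8.9, 0.4, 0.7]
gripper_width: 0.004
grasp_force: 4.6
```

```bash
python3 -c "
from h import *
rep()"
```

```text
17.6167 nest mm [-34.6  -3.4] z 0.0241 F nest [-8.81 -1.13] 0.73 yaw -9.67
```

play_rows:
  commands:
    - [-0.5,0,-0.25,0,0,0]
    - [-0.5,0,-0.25,0,0,0]
    - [0,0,0,0,0,0]

```text
time: 17.87
tool_pos: [0.5866, -0.1565, 0.0241]
tool_rot: [-0.005, 0.084, 0.996, 0.001]
contact_force: [-11.1, 0.4, 0.5]
gripper_width: 0.0
grasp_force: 5.7
```

```bash
python3 -c "
from h import *
rep()"
```

```text
17.8667 nest mm [-34.6  -3.3] z 0.0241 F nest [-11.05  -1.49] 0.54 yaw -9.67
```

play_rows:
  commands:
    - [-0.3,0,-0.15,0,0,0]
    - [-0.3,0,-0.15,0,0,0]
    - [0,0,0,0,0,0]

```text
time: 18.12
tool_pos: [0.5866, -0.1565, 0.0241]
tool_rot: [-0.006, 0.084, 0.996, 0.001]
contact_force: [-12.4, 0.5, 0.9]
gripper_width: 0.001
grasp_force: 6.4
```

```bash
python3 -c "
from h import *
rep()"
```

```text
18.1167 nest mm [-34.5  -3.3] z 0.0241 F nest [-12.31  -1.58] 0.9 yaw -9.67
```

play_rows:
  commands:
    - [-0.3,-0.3,-0.15,0,0,0]
    - [-0.2,-0.2,-0.1,0,0,0]
    - [0,0,0,0,0,0]

```text
time: 18.37
tool_pos: [0.5866, -0.1566, 0.0241]
tool_rot: [-0.006, 0.084, 0.996, 0.001]
contact_force: [-13.6, 1.7, 2.0]
gripper_width: 0.002
grasp_force: 6.8
```

```bash
python3 -c "
from h import *
rep()"
```

```text
18.3667 nest mm [-34.5  -3.4] z 0.0241 F nest [-13.65  -0.62] 2.04 yaw -9.67
```

13.65 N with -0.6 N lateral: hold for about a second.

play_rows:
  commands:
    - [0,0,0,0,0,0]
    - [0,0,0,0,0,0]
    - [0,0,0,0,0,0]
    - [0,0,0,0,0,0]
    - [0,0,0,0,0,0]

```text
time: 18.78
tool_pos: [0.5866, -0.1566, 0.0241]
tool_rot: [-0.006, 0.084, 0.996, 0.001]
contact_force: [-13.0, 2.6, 1.5]
gripper_width: -0.001
grasp_force: 6.8
```

play_rows:
  commands:
    - [0,0,0,0,0,0]
    - [0,0,0,0,0,0]
    - [0,0,0,0,0,0]
    - [0,0,0,0,0,0]
    - [0,0,0,0,0,0]

```text
time: 19.2
tool_pos: [0.5866, -0.1566, 0.0241]
tool_rot: [-0.006, 0.084, 0.996, 0.001]
contact_force: [-14.1, 0.9, 1.5]
gripper_width: -0.002
grasp_force: 6.8
```

play_rows:
  commands:
    - [0,0,0,0,0,0]
    - [0,0,0,0,0,0]

```text
time: 19.37
tool_pos: [0.5866, -0.1566, 0.0241]
tool_rot: [-0.006, 0.084, 0.996, 0.001]
contact_force: [-12.7, 1.3, 1.0]
gripper_width: -0.001
grasp_force: 6.8
```

play_rows:
  commands:
    - [0.8,0,0.4,0,0,0]
    - [0.8,0,0.4,0,0,0]
    - [0.8,0,0.4,0,0,0]
    - [0.8,0,0.3,0,0,0]
    - [0.8,0,0,0,0,0]

```text
time: 19.78
tool_pos: [0.5864, -0.1566, 0.0243]
tool_rot: [-0.001, 0.084, 0.996, 0.001]
contact_force: [-3.6, 2.1, -0.1]
gripper_width: -0.002
grasp_force: 1.7
```

```bash
python3 -c "
from h import *
rep()"
```

```text
19.7833 nest mm [-34.7  -3.5] z 0.0243 F nest [-3.91  1.46] -0.15 yaw -9.69
```

play_rows:
  commands:
    - [0.4,0.4,0,0,0,0]
    - [0.5,0.1,0,0,0,0]
    - [0.6,0,0,0,0,0]
    - [0.8,0,0,0,0,0]
    - [1,0,0,0,0,0]

```text
time: 20.2
tool_pos: [0.5858, -0.1568, 0.0266]
tool_rot: [0.002, 0.084, 0.996, -0.0]
contact_force: [0.6, 0.2, 0.1]
gripper_width: -0.002
grasp_force: 0.0
```

play_rows:
  commands:
    - [2,0,0,0,0,0]
    - [4,0,0,0,0,0]
    - [8,0,0,0,0,0]
    - [15,0,0,0,0,0]
    - [15,0,0,0,0,0]

```text
time: 20.62
tool_pos: [0.5408, -0.149, 0.0261]
tool_rot: [0.001, 0.084, 0.996, -0.0]
contact_force: [-1.0, 0.2, -0.3]
gripper_width: 0.002
grasp_force: 0.0
```

play_rows:
  commands:
    - [20,0,0,0,0,0]
    - [20,0,-10,0,0,0]
    - [0,0,-20,0,0,0]
    - [0,0,-20,0,0,0]
    - [0,0,0,0,0,0]

```text
time: 21.03
tool_pos: [0.5038, -0.1433, 0.0801]
tool_rot: [0.004, 0.085, 0.996, -0.001]
contact_force: [-0.1, -0.2, 1.0]
gripper_width: 0.001
grasp_force: 0.0
```

Run:
```python
from h import *
rep();f=grab("wrist");b=grab("side");a=grab("scene")
r=lambda im,x,y,w,h:cv2.resize(im[y:y+h,x:x+w],(400,300),interpolation=cv2.INTER_CUBIC)
cv2.imwrite("pics/s.png",np.vstack([np.hstack([cv2.resize(f["image"],(400,300)),r(b["image"],285,155,100,75)]),np.hstack([r(a["image"],215,190,100,75),r(f["image"],220,330,200,150)])])[:,:,::-1])
```

```text
21.0333 nest mm [-118.3   -4.2] z 0.0801 F nest [-0.12 -0.18] 1.05 yaw -9.7
```

View pics/s.png

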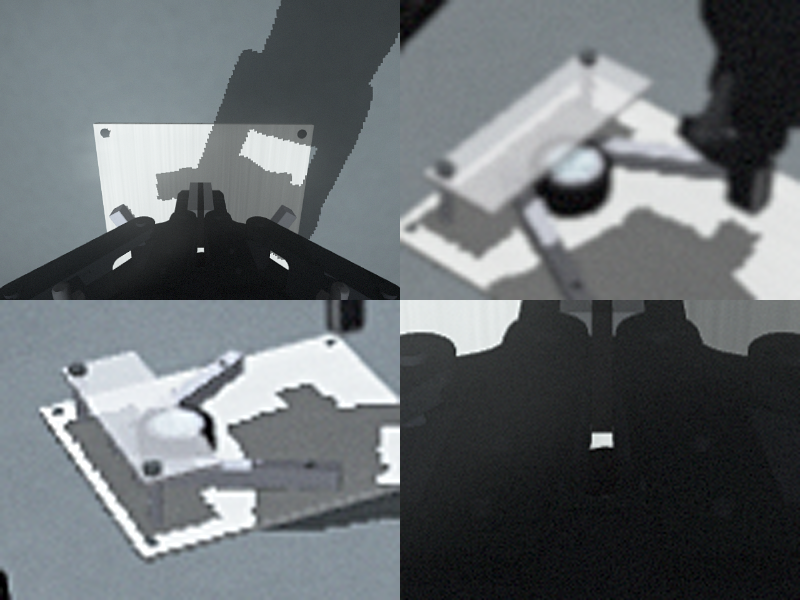

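The puck sits wedged between both guides, half under the shield: side window (328,196) and scene window (259,220), against a predicted (327,195.5) and (259.5,221). The tool is clear, so I hand the job in.

```bash
python3 -c "
from h import *
print(manip.job_done())"
```

```text
the job is handed in; nothing more can be done
None
```

The larger puck is home between both guides and released, after about a second's press at 13–14 N (readings 12.7–14.1 N). The job is handed in, with no verdict returned; guide forces were not read directly.

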